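Gauge the mouth of the lugged jar

ROBOT

A 6-joint arm with a two-finger parallel gripper is mounted at the origin on the work surface. World frame = base frame: x ahead of the robot, y to its left, z up, the work surface at z = 0. Lengths are in m, angles in rad, forces in N, time in s.
With the tool pointing down it reaches from about 0.35 to 0.95 m from the base axis. Payload 17.4 kg.
Tool frame: the origin (TCP) lies midway between the tips of the shut fingers; the grasp point (between the pads) lies 19 mm behind it; z points along the fingers, y is the line along which they close (so a half turn about z gives the same grasp; the last joint's range is limited). The gripper opens to 93 mm and grips with 3 to 60 N. Pads are 15 mm wide; open, the fingers measure 128 mm over their backs; the gripper's body (75 mm by 188 mm) begins 65 mm behind the grasp point.
Start: joints at [-1.282, 0.116, 1.442, -0, 1.584, -0.038], TCP at [0.217, -0.639, 0.219] pointing down, gripper open.
Joint ranges: [-2.83, 2.83], [-0.83, 2.19], [0.07, 2.5], [-1.14, 4.28], [0.01, 3], [-2.97, 2.97]. Speed limits (rad/s): [1.89, 1.89, 2.22, 3.14, 3.14, 3.14].

INTERFACE

Orientations are given as a unit quaternion [x, y, z, w].
In Python, from rig import r, cams gives the robot as it stands.
- The arm moves only by the tool arm_command, never from a script. Its argument "plan" is a list of rows, each a list of 3 entries, a list of its own where there are three numbers: the opening, from 0 (shut) to 1 (fully open), then the shift along the tool's x, y, z scaled (see below), then the turn about the tool's z scaled (see below). In form: [[fingers, [x, y, z], spin], ...]. A call has 1 to 12 rows; each row shifts and turns the commanded pose from where the row before left it, along the tool's axes as they then stand; what a row does not reach is not made up. The controller multiplies each number of a shift by 2.5 cm and each number of a turn by pi/2 rad. A row lasts 1/10 s, in which the tool goes at most 50 mm and 8.59 degrees, less where a joint would pass 70% of its speed; a pose out of reach is approached as far as the arm can. A call with a number of a shift or a turn outside -1 to 1 is refused whole. A call with a gripper value outside its range is refused whole. The fingers move at their own pace and stop on an object; the grip force is fixed at half the most. Time passes only in rows, so rows that do not move let the fingers close. It gives the time, the measured TCP pose, the force, the opening and the grip force at its end, in the units of the state.
- r.read_state(): the state, without advancing time (a new reading comes with each control period).
- cams.get_image(name): name is "side" or "top" or "wrist"; returns a dict with "img" (400x640x3 uint8, red, green, blue), "depth" (400x640 float32, m along the optical axis (not along the pixel's ray), 0 where there is no reading), "vfov" (degrees; the focal length in pixels is half the picture's height over the tangent of half this angle, whatever the lens; pixels are square), "cx", "cy" (the principal point, pixels), "camera_from_world" (4x4, takes a point from world to camera coordinates); the wrist camera has in their place "tool_from_camera" (4x4, takes a point from camera to tool coordinates, whose origin is the TCP and whose axes are the flange's). Camera axes: x right, y down, z forward; pixel columns grow to the right and rows downward; lengths in m; the calibration is good to about 2 mm. A picture is of the moment at which its call begins: read the wrist's pose just before it.
- r.job_done(): hands the job in; it is judged then, once.
Trained networks look in the newest picture that a camera, given by its name, has taken for a name from the list of things; names that differ only in an ending like _2 or _b are one class to them, and where a whole thing is asked for, a point or a joint stands for the part that bears it (a point fixed in the world has none). Each returns a list of dicts, best first, with "p" (0 to 1); they miss things now and then, are a little off and sometimes report something else, mostly with a low value. They report only what shows in the picture. A call takes as long as a camera call. They do not tell look-alikes from the thing itself.
- cams.recognise(camera, name): "position" ([column, row] in pixels, amid what is visible of it).
The state is a dict: "time_s": time; "joint_positions": joint angles; "qd": joint speeds; "joint_efforts": joint torques, N m; "eef_pos": TCP position; "eef_rot": TCP orientation; "wrist_force": force on the tool from outside, world axes, zero at the start; "wrist_torque": the same for the moment, N m; "opening": finger opening in m; "finger_force": force on a finger pad.
Only numpy, scipy, OpenCV 4.12 (cv2) and the standard library are available. Lean on these libraries where they do the work, as an engineer would, in place of code of your own. Each camera call takes 0.05 s, during which the arm holds its last target. There are 200 camera calls.

TASK

A lid has to be thrown for the clay jar with the two ear-shaped lugs: take the size of its mouth with the telescoping gauge. Set the gauge, still locked short, into the mouth with its rim bar flat across the rim and its stem in the middle; loosen the knob so that the plungers spring out against the wall, tighten it fully again, then lift the gauge straight out and hang it back in its wooden rest, locked at that size. Do not shift or tip the jar, and leave everything else where it stands.

Things in the scene. Friction and masses are not known exactly. Their poses are not given: they have to be found in the camera images.
- gauge_knob (a point): Centre of the gauge's lock knob, by which the gauge is handled: upright knurled dark steel cylinder, 22 mm diameter, 26 mm tall. Frame of the gauge, not of the turning knob: z up the stem, x along the two plungers, y along the rim bar. It starts hanging in its rest. Gauge 0.45 kg, balanced close under the rim bar.
- bar (a point): Middle of the underside of the gauge's flat steel rim bar (130 mm along y, 20 mm wide, 6 mm thick), 49 mm below the knob centre, same axes. Below it an 11 mm stem leads to the head: a 16 mm thick tube along x, axis 45 mm and lowest edge 53 mm below this point; a round-ended plunger (9 mm thick) looks out of each end.
- lock (a joint): Turn of the lock knob against the gauge, rad: 0 tight, at its stop (as it starts); 1.0 fully loose, at the other stop. Counter-clockwise from above loosens. Turns with 0.03 to 0.05 N m, stays where left. Below 0.2 it clamps both plungers; beyond 0.4 they are free. The gauge must not turn with it: its weight on the rim just suffices, a light push down (5 to 10 N) makes it sure.
- tip_a (a point): Outer end of the plunger on the gauge's +x side. The two tips start 54 to 60 mm apart (locked short). Springs push each plunger out with about 1 N when free; in free air they would go out to 90 mm apart. The distance between the tips is the size that the gauge holds.
- tip_b (a point): Outer end of the plunger on the gauge's -x side.
- jar_mouth (a point): Centre of the mouth of the jar to be gauged, level with the rim; z up. Unglazed grey-brown jar, 105 mm tall, 86 mm outside, straight round bore 73 mm in diameter, 97 mm deep; two ear-shaped clay lugs at 66 mm height, 133 mm over both. 0.65 to 1 kg, loose on the plywood ware board (top 12 mm above the table); it changes places with the plain beakers.
- rest_top (a point): Middle of the gauge's wooden rest (fixed), level with the top edges of its two upright boards, 85 mm above the table. The boards are 116 mm long along x, 12 mm thick, with a 36 mm gap between them along y. The rim bar lies across both, along y, and the head hangs in the gap. Blocks 12 mm high on the boards' ends leave 80 mm along x for the bar.
- beaker_a: Plain straight clay beaker, no lugs, 94 mm tall, 83 mm diameter, on the ware board; origin at the middle of its underside. Bystander.
- beaker_b: A second plain beaker, the same. Bystander.
- tub: White plastic tub, 104 mm diameter, 85 mm tall. Bystander; origin at the middle of its underside.
- wood_disc: Thin wooden disc, 100 mm diameter, 8 mm thick, lying flat. Bystander.
- wood_block: Flat wooden block, 50 x 110 x 22 mm. Bystander.
- loop_tool: Loop trimming tool with a wooden handle, 160 mm long, 12 mm thick, lying on the ware board in front of the pots. Bystander.
- paint_brush: Brush lying on the table. Bystander.
- steel_bowl: Small steel bowl, 130 mm diameter, 50 mm tall. Bystander.
- mug: Olive glazed mug, 84 mm diameter, 80 mm tall, with a handle. Bystander.
There are look-alikes about, which are no part of the job. Leave any pink or yellow look-alike of the part that bears rest_top alone.

How it is judged:
On the way, in this order (a step that is already met when the one before it is completed fails the run):
1. the gauge sits in the jar's mouth, rim bar flat on the rim (within 4 mm and 0.08 rad), stem within 10 mm of the middle, plungers still short (horizontal distance between gauge_knob and jar_mouth below 0.01 m and z of gauge_knob in the frame of jar_mouth below 0.053 m and angle between gauge_knob's own z axis and vertical below 0.08 rad and distance between tip_a and tip_b below 0.064 m), for 0.2 s.
2. the knob is loosened and the plungers have sprung out against the wall of the mouth (tips 70.5 to 74.5 mm apart) (value of joint lock above 0.3 rad and horizontal distance between gauge_knob and jar_mouth below 0.01 m and z of gauge_knob in the frame of jar_mouth below 0.053 m and distance between tip_a and tip_b between 0.0705 and 0.0745 m), for 0.2 s.
3. the knob is tight again with the gauge still in the mouth at that size (value of joint lock below 0.12 rad and horizontal distance between gauge_knob and jar_mouth below 0.01 m and z of gauge_knob in the frame of jar_mouth below 0.053 m and distance between tip_a and tip_b between 0.0705 and 0.0745 m), for 0.2 s.
At the end, for the whole second after the job is handed in: The gauge hangs upright in its wooden rest (knob within 35 mm of the rest's middle, rim bar flat on both boards within 5 mm), released, its knob tight (below 0.12 rad), its tips still 70.5 to 74.5 mm apart; the jar stands upright within 25 mm of where it was (horizontal distance between gauge_knob and rest_top below 0.035 m and z of gauge_knob in the frame of rest_top between 0.044 and 0.054 m and angle between gauge_knob's own z axis and vertical below 0.1 rad and value of joint lock below 0.12 rad and distance between tip_a and tip_b between 0.0705 and 0.0745 m and angle between jar_mouth's own z axis and vertical below 0.05 rad and distance of jar_mouth from where it was at the start of the episode below 0.025 m); the robot touches nothing.
It fails at once if the jar is lifted or tipped (angle between jar_mouth's own z axis and vertical above 0.2 rad or height (world z) of jar_mouth above 0.129 m).
It fails at once if a bystander is shifted by more than 30 mm (distance of any of beaker_a, beaker_b, tub, wood_disc, wood_block, loop_tool, paint_brush, steel_bowl, mug from where it was at the start of the episode above 0.03 m).
It also fails if it takes over 58 s, if anything falls off the work surface, if the arm or the gripper's body presses on something with over 40 N, if the wrist force passes 120 N, or if a joint passes its speed limit or range.

## Working session

There is one attempt and no reset: what is moved stays moved. The work goes in short steps, Python scripts to look and compute and a tool call to move; the robot and the scene stay as the last step left them, time stands still between calls to the robot, and variables do not carry over. Pictures are saved under pics/ and viewed, at most 10 in all, crops included, and the job is handed in when it is done.

Besides the shell and the picture viewer there is one more tool, called as a command line: name --argument value ..., lists and objects as JSON in quotes. arm_command: Moves the arm, as the interface text tells. Its arguments: {"type":"object","properties":{"plan":{"type":"array","items":{"type":"array"}}},"required":["plan"]}

```bash
mkdir -p pics; cat > h.py <<'E'
import numpy as np, cv2
from rig import r, cams
from scipy.spatial.transform import Rotation as R
def K(d):
    f=200/np.tan(np.radians(d["vfov"])/2); return f,d["cx"],d["cy"]
def T(d,s=None):
    if "camera_from_world" in d: return np.linalg.inv(d["camera_from_world"])
    M=np.eye(4); M[:3,:3]=R.from_quat(s["eef_rot"]).as_matrix(); M[:3,3]=s["eef_pos"]; return M@d["tool_from_camera"]
def cloud(d,s=None):
    f,cx,cy=K(d); v,u=np.mgrid[:400,:640]; z=d["depth"]
    P=np.stack([(u-cx)/f*z,(v-cy)/f*z,z,np.ones_like(z)],-1)
    W=(P@T(d,s).T)[...,:3]; W[z==0]=np.nan; return W
def atz(d,u,v,h,s=None):
    f,cx,cy=K(d); M=T(d,s); a=M[:3,:3]@np.array([(u-cx)/f,(v-cy)/f,1]); o=M[:3,3]
    return o+a*(h-o[2])/a[2]
def save(n,im): cv2.imwrite("pics/"+n,im[...,::-1])
E
python3 - <<'E'
from h import *
s=r.read_state(); print(s)
for c in ["top","side"]:
    d=cams.get_image(c); W=cloud(d); np.save(c+".npy",W); save(c+".png",d["img"])
    import pickle; pickle.dump(d,open(c+".pkl","wb"))
    for n in ["gauge_knob","bar","jar_mouth","rest_top","beaker_a","tub","mug","steel_bowl"]:
        for q in cams.recognise(c,n)[:4]:
            u,v=map(int,q["position"]); print(c,n,round(q["p"],2),u,v,W[v,u].round(3))
E
```

```text
{'time_s': 0.0, 'joint_positions': array([-1.28175540e+00,  1.16503003e-01,  1.44225789e+00,  4.26068540e-07,
        1.58401279e+00, -3.78011485e-02]), 'qd': array([-1.82909185e-03, -2.16008964e-03,  2.25420403e-05,  6.99197122e-04,
        7.83576797e-04, -1.63995695e-03]), 'joint_efforts': array([ 1.87309786e-05, -7.21262741e+01, -6.22605443e+01,  7.80299376e-02,
        2.37872440e-02, -9.10706672e-05]), 'eef_pos': array([ 0.21664383, -0.63907256,  0.21789829]), 'eef_rot': array([ 9.86676302e-01,  1.62694582e-01, -7.37740139e-05, -5.85887514e-04]), 'wrist_force': array([ 0.56046642,  0.25528194, -0.47576729]), 'wrist_torque': array([ 0.06354151,  0.01280445, -0.01335903]), 'finger_force': 0.0, 'opening': 0.09290119291407907}
top gauge_knob 0.56 241 204 [0.497 0.232 0.127]
top bar 0.62 241 206 [0.492 0.236 0.098]
top bar 0.26 399 206 [ 0.514 -0.283  0.023]
top jar_mouth 0.72 397 209 [ 0.504 -0.277  0.019]
top rest_top 0.85 219 273 [0.273 0.314 0.012]
top rest_top 0.7 245 207 [0.493 0.232 0.049]
top rest_top 0.7 382 282 [ 0.266 -0.217  0.085]
top rest_top 0.63 164 228 [0.416 0.477 0.086]
top beaker_a 0.87 354 186 [ 0.577 -0.129  0.023]
top beaker_a 0.79 304 205 [0.507 0.039 0.027]
top beaker_a 0.55 204 146 [0.698 0.385 0.022]
top tub 0.9 299 117 [0.817 0.067 0.002]
top mug 0.62 174 161 [0.645 0.487 0.009]
top mug 0.54 245 210 [0.483 0.231 0.049]
top steel_bowl 0.6 457 242 [ 0.398 -0.488  0.006]
side gauge_knob 0.88 291 276 [0.52  0.231 0.061]
side bar 0.86 294 277 [0.503 0.255 0.097]
side jar_mouth 0.66 337 161 [ 0.502 -0.233  0.104]
side rest_top 0.9 301 291 [0.48  0.27  0.063]
side rest_top 0.83 399 187 [ 0.281 -0.194  0.073]
side rest_top 0.82 370 331 [0.284 0.346 0.083]
side rest_top 0.81 301 381 [0.415 0.487 0.037]
side beaker_a 0.7 310 189 [ 0.554 -0.08   0.098]
side tub 0.59 224 215 [0.813 0.034 0.019]
side mug 0.81 214 347 [0.655 0.452 0.006]
side steel_bowl 0.78 377 139 [ 0.401 -0.516  0.016]
```

View pics/top.png

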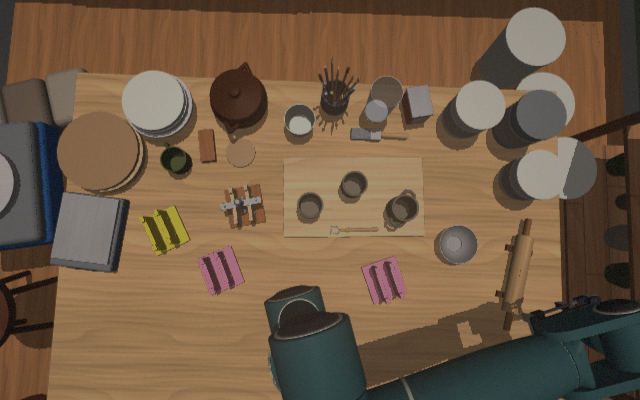

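View pics/side.png

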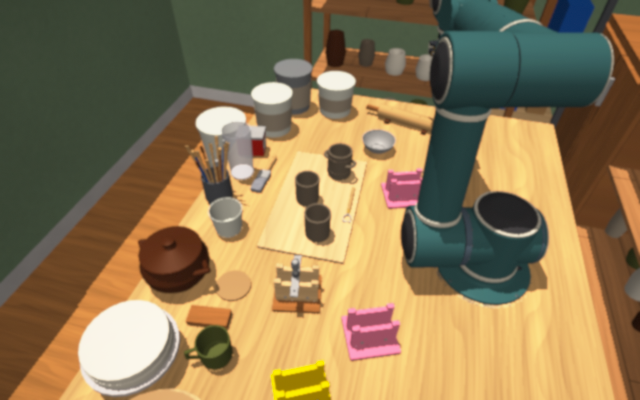

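The top view shows the gauge in the natural-wood rest at about (241,204). The lugged jar is the right-hand pot at about (402,208), and the pink and yellow rests are decoys. Next I fit the rim circle and the gauge axes from depth.

```bash
python3 - <<'E'
from h import *
W=np.load("top.npy")
from scipy.optimize import least_squares
def near(c,rad,lo,hi):
    m=(np.hypot(W[...,0]-c[0],W[...,1]-c[1])<rad)&(W[...,2]>lo)&(W[...,2]<hi); return W[m]
P=near((.505,-.285),.065,.111,.125); print(len(P))
f=least_squares(lambda p:np.hypot(P[:,0]-p[0],P[:,1]-p[1])-.0395,P.mean(0)[:2],loss="soft_l1",f_scale=.003); print("jar",f.x,P.mean(0),f.cost)
L=near(f.x,.075,.06,.095); L=L[np.hypot(*(L[:,:2]-f.x).T)>.05]; print("lugs",len(L),(L-np.r_[f.x,0])[:40:3].round(3))
P=near((.497,.235),.05,.122,.16); print("knob",len(P),P.mean(0),P.min(0),P.max(0))
P=near((.497,.235),.1,.0875,.0945);print("bar",len(P),P.mean(0)); 
c,e,a=cv2.minAreaRect((P[:,:2]*1000).astype(np.float32));print(c,e,a)
P=near((.497,.235),.1,.075,.104)
c,e,a=cv2.minAreaRect((P[:,:2]*1000).astype(np.float32));print("rest all",len(P),c,e,a)
import pickle; d=pickle.load(open("top.pkl","rb"))
save("c.png",cv2.resize(np.hstack([d["img"][175:240,210:275],d["img"][175:240,370:435]]),None,fx=6,fy=6,interpolation=2))
E
```

```text
191
jar [ 0.50139321 -0.27934359] [ 0.5010271  -0.28047644  0.11751422] 0.00035755755905639557
lugs 112 [[ 0.061 -0.006  0.081]
 [ 0.06  -0.015  0.086]
 [ 0.061 -0.024  0.086]
 [ 0.057 -0.005  0.084]
 [ 0.057 -0.014  0.087]
 [ 0.057 -0.024  0.087]
 [ 0.054  0.     0.08 ]
 [ 0.054 -0.009  0.082]
 [ 0.054 -0.018  0.084]
 [ 0.054 -0.028  0.085]
 [ 0.05   0.004  0.08 ]
 [ 0.05  -0.004  0.088]
 [ 0.051 -0.025  0.086]
 [ 0.05  -0.032  0.093]]
knob 50 [0.50150374 0.23867493 0.14625863] [0.49208703 0.2295159  0.12413629] [0.51094545 0.24974135 0.15378663]
bar 232 [0.50214904 0.24012228 0.09110905]
(498.3811950683594, 234.6215362548828) (116.90022277832031, 110.27796173095703) 53.53000259399414
rest all 498 (499.02642822265625, 238.45220947265625) (125.79693603515625, 114.79032897949219) 49.28028869628906
```

View pics/c.png

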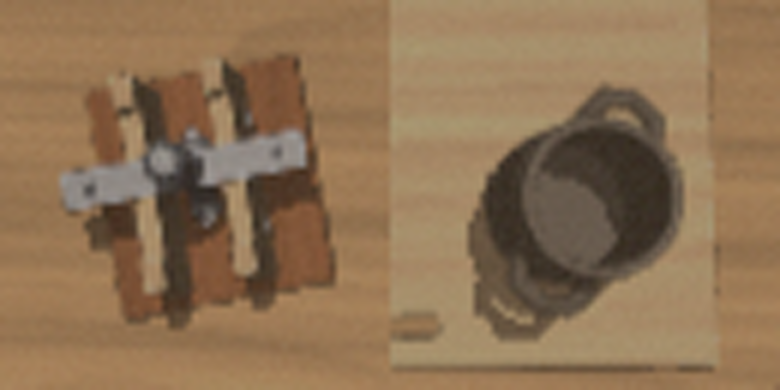

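arm_command --plan '[[1,[0.73,-0.98,-0.1],0],[1,[0.73,-0.98,-0.1],0],[1,[0.73,-0.98,-0.1],0],[1,[0.73,-0.98,-0.1],0],[1,[0.73,-0.98,-0.1],0],[1,[0.73,-0.98,-0.1],0],[1,[0.73,-0.98,0],0],[1,[0.73,-0.98,0],0],[1,[0.73,-0.98,0],0],[1,[0.73,-0.98,0],0],[1,[0.73,-0.98,0],0],[1,[0.73,-0.98,0],0]]'

```text
time_s: 2.1
eef_pos: [0.3298, -0.2894, 0.2338]
eef_rot: [0.987, 0.163, 0.0, 0.0]
wrist_force: [-0.5, 0.4, 0.2]
opening: 0.0929
finger_force: 0.0
```

arm_command --plan '[[1,[0.73,-0.98,0],0],[1,[0.73,-0.98,0],0],[1,[0.73,-0.98,0],0],[1,[0.73,-0.98,0],0],[1,[0.73,-0.98,0],0],[1,[0.73,-0.98,0],0],[1,[0.73,-0.98,0],0],[1,[0.73,-0.98,0],0],[1,[0.73,-0.98,0],0],[1,[0.73,-0.98,0],0],[1,[0.73,-0.98,0],0],[1,[0.73,-0.98,0],0]]'

```text
time_s: 3.3
eef_pos: [0.4429, 0.0596, 0.2339]
eef_rot: [0.987, 0.163, 0.0, 0.0]
wrist_force: [0.6, -0.3, 0.0]
opening: 0.0928
finger_force: 0.0
```

arm_command --plan '[[1,[0.73,-0.98,0],0],[1,[0.73,-0.98,0],0],[1,[0.73,-0.98,0],0],[1,[0.73,-0.98,0],0],[1,[0,0,0],0],[1,[0,0,0],0],[1,[0,0,0],0]]'

```text
time_s: 4.0
eef_pos: [0.4803, 0.1738, 0.2338]
eef_rot: [0.987, 0.162, 0.0, 0.0]
wrist_force: [-0.3, 0.0, 0.1]
opening: 0.0926
finger_force: 0.0
```

```bash
python3 - <<'E'
from h import *
s=r.read_state(); d=cams.get_image("wrist"); W=cloud(d,s); save("w1.png",d["img"])
print(s["eef_pos"])
print(d["tool_from_camera"].round(3))
for n in ["gauge_knob","bar","rest_top"]:
    for q in cams.recognise("wrist",n)[:2]:
        u,v=map(int,q["position"]); print(n,round(q["p"],2),u,v,W[v,u].round(4))
def near(lo,hi,c=(.5,.238),rad=.08):
    m=(np.hypot(W[...,0]-c[0],W[...,1]-c[1])<rad)&(W[...,2]>lo)&(W[...,2]<hi); return W[m]
P=near(.140,.155); print("knobtop",len(P),P.mean(0),np.median(P,0),P.min(0),P.max(0))
c,_=cv2.minEnclosingCircle((P[:,:2]*1000).astype(np.float32)); print(c,_)
P=near(.0835,.0945); c,e,a=cv2.minAreaRect((P[:,:2]*1000).astype(np.float32)); print("rest+bar",c,e,a)
E
```

```text
[0.48027496 0.17383535 0.2337567 ]
[[-0.    -0.964 -0.264  0.073]
 [ 1.    -0.001  0.001  0.   ]
 [-0.001 -0.264  0.964 -0.165]
 [ 0.     0.     0.     1.   ]]
gauge_knob 0.92 272 144 [0.51   0.2402 0.1014]
gauge_knob 0.64 134 2 [0.6047 0.4513 0.0143]
bar 0.72 272 148 [0.5107 0.2345 0.1334]
bar 0.26 585 185 [ 0.5814 -0.1532  0.0332]
rest_top 0.73 179 242 [0.318  0.3436 0.0114]
rest_top 0.72 284 132 [0.5208 0.2387 0.0436]
knobtop 514 [0.50426345 0.24192021 0.14614973] [0.50428068 0.24185464 0.14643723] [0.49297653 0.23083545 0.14011959] [0.51495847 0.25406814 0.14934199]
(503.91595458984375, 242.4486846923828) 11.726073265075684
rest+bar (503.1365051269531, 238.28594970703125) (119.33628845214844, 112.46571350097656) 54.664825439453125
```

View pics/w1.png

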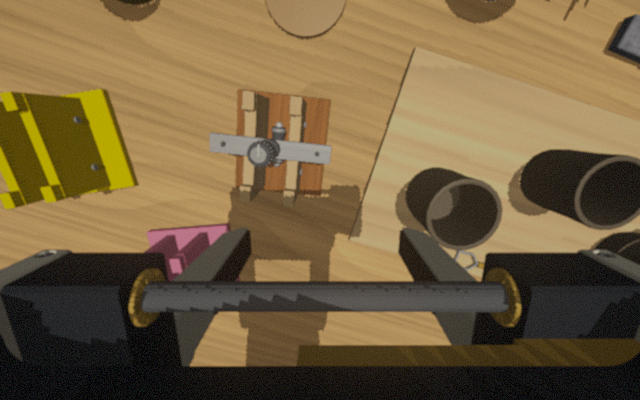

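The wrist view shows the knob at (262,152) and the gauge seated in the plain wooden rest. The knob top is at (0.504, 0.242, 0.147), which matches the given sizes, so I'll grasp now.

arm_command --plan '[[1,[0.59,-0.76,0],0],[1,[0.59,-0.76,0],0],[1,[0.59,-0.75,0],0],[1,[0,0,0.95],0],[1,[0,0,0.95],0],[1,[0,0,0.95],0],[1,[0,0,0.95],0],[1,[0,0,0.95],0],[1,[0,0,0],0],[1,[0,0,0],0]]'

```text
time_s: 5.2
eef_pos: [0.5042, 0.2422, 0.1156]
eef_rot: [0.987, 0.162, 0.0, 0.0]
wrist_force: [0.3, -0.1, -0.2]
opening: 0.093
finger_force: 0.0
```

arm_command --plan '[[0,[0,0,0],0],[0,[0,0,0],0],[0,[0,0,0],0],[0,[0,0,0],0],[0,[0,0,0],0],[0,[0,0,0],0],[0,[0,0,0],0]]'

```text
time_s: 5.9
eef_pos: [0.5041, 0.2424, 0.1149]
eef_rot: [0.987, 0.163, -0.0, -0.0]
wrist_force: [-0.2, -0.1, -0.2]
opening: 0.0418
finger_force: 0.0
```

arm_command --plan '[[0,[0,0,0],0],[0,[0,0,0],0],[0,[0,0,0],0],[0,[0,0,0],0],[0,[0,0,0],0]]'

```text
time_s: 6.4
eef_pos: [0.5041, 0.2425, 0.1149]
eef_rot: [0.987, 0.163, 0.0, -0.0]
wrist_force: [-0.3, 2.8, -0.3]
opening: 0.0217
finger_force: 30.0
```

arm_command --plan '[[0,[0,0,-0.6],0],[0,[0,0,-0.9],0],[0,[0,0,-1],0],[0,[0,0,-1],0],[0,[0,0,-1],0],[0,[0,0,-0.6],0],[0,[-0.3,0.5,0],0],[0,[-0.5,0.98,0],0],[0,[-0.5,0.98,0],0],[0,[-0.5,0.98,0],0],[0,[-0.5,0.98,0],0],[0,[-0.5,0.98,0],0]]'

```text
time_s: 7.6
eef_pos: [0.4802, 0.0904, 0.2414]
eef_rot: [0.987, 0.163, -0.001, 0.0]
wrist_force: [0.5, 0.2, -4.8]
opening: 0.0214
finger_force: 30.0
```

arm_command --plan '[[0,[-0.5,0.98,0],0],[0,[-0.5,0.98,0],0],[0,[-0.5,0.98,0],0],[0,[-0.5,0.98,0],0],[0,[-0.5,0.98,0],0],[0,[-0.5,0.98,0],0],[0,[-0.5,0.98,0],0],[0,[-0.5,0.98,0],0],[0,[-0.5,0.98,0],0],[0,[-0.5,0.98,0],0],[0,[-0.5,0.98,0],0],[0,[-0.5,0.98,0],0]]'

```text
time_s: 8.8
eef_pos: [0.4322, -0.2358, 0.2414]
eef_rot: [0.987, 0.162, -0.001, -0.0]
wrist_force: [0.1, 0.6, -4.5]
opening: 0.0214
finger_force: 30.0
```

arm_command --plan '[[0,[-0.5,0.98,0],0],[0,[-0.5,0.98,0],0],[0,[-0.3,0.5,0],0],[0,[0,0,0],0],[0,[0,0,0],0],[0,[0,0,0],0],[0,[0,0,0],0]]'

```text
time_s: 9.5
eef_pos: [0.4226, -0.3025, 0.2425]
eef_rot: [0.987, 0.163, 0.0, 0.0]
wrist_force: [0.0, 0.4, -4.3]
opening: 0.0216
finger_force: 30.0
```

```bash
cat > jar.py <<'E'
from h import *
import sys
from scipy.optimize import least_squares
s=r.read_state(); d=cams.get_image("wrist"); W=cloud(d,s); save(sys.argv[1],d["img"])
print(s["eef_pos"],s["wrist_force"],s["opening"],s["finger_force"])
for n in ["jar_mouth","beaker_a","gauge_knob","bar"]:
    for q in cams.recognise("wrist",n)[:3]:
        u,v=map(int,q["position"]); print(n,round(q["p"],2),u,v,W[v,u].round(4))
c0=np.array([.503,-.279])
m=(np.hypot(W[...,0]-c0[0],W[...,1]-c0[1])<.06)&(abs(W[...,2]-.117)<.005); P=W[m]
f=least_squares(lambda p:np.hypot(P[:,0]-p[0],P[:,1]-p[1])-.03975,c0,loss="soft_l1",f_scale=.002)
x=f.x; print("jar",len(P),x,P.mean(0),np.abs(f.fun).mean())
D=P[:,:2]-x; print(np.histogram(np.arctan2(D[:,1],D[:,0]),8,(-np.pi,np.pi))[0])
M=R.from_quat(s["eef_rot"]).as_matrix(); print("tool shift",M.T@(np.r_[x,.147]-s["eef_pos"])/.025)
E
python3 jar.py w2.png
```

```text
[ 0.42259165 -0.30247449  0.24249727] [ 0.03743319  0.44886639 -4.34975734] 0.02159785336666301 29.9993634223938
jar_mouth 0.59 328 106 [ 0.5101 -0.2782  0.0197]
beaker_a 0.68 215 15 [ 0.5497 -0.1499  0.0994]
beaker_a 0.57 70 26 [ 0.4959 -0.018   0.0967]
gauge_knob 0.77 323 224 [ 0.4279 -0.3001  0.2274]
gauge_knob 0.3 330 105 [ 0.5121 -0.2802  0.02  ]
bar 0.91 323 227 [ 0.428  -0.3     0.2334]
bar 0.24 204 129 [ 0.4307 -0.1338  0.0229]
jar 1851 [ 0.50349816 -0.27836814] [ 0.50588612 -0.27771593  0.1159054 ] 0.0016821383091151804
[209 211 235 253 260 249 227 207]
tool shift [3.37361963 0.12838363 3.8205946 ]
```

View pics/w2.png

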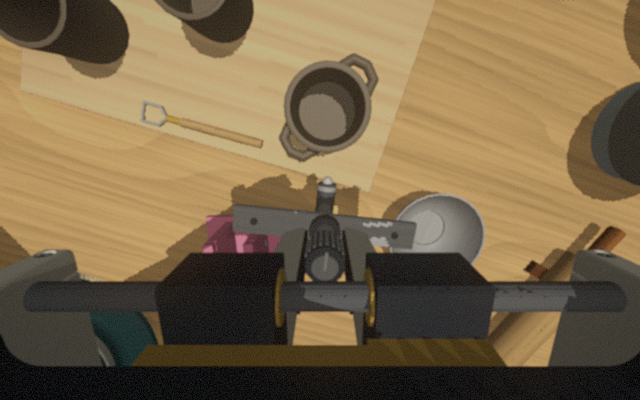

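```bash
cat > bar.py <<'E'
from h import *
s=r.read_state(); d=cams.get_image("wrist"); W=cloud(d,s)
M=R.from_quat(s["eef_rot"]).as_matrix(); Q=(W-s["eef_pos"])@M   # tool coords
m=(abs(Q[...,2]-.005)<.018)&(abs(Q[...,1])<.09)&(Q[...,0]>-.03)&(Q[...,0]<.06); 
m&=(abs(Q[...,1])>.025)
P=Q[m]; print(len(P),P.min(0),P.max(0)); 
A=np.c_[P[:,:2],np.ones(len(P))]; print("plane",np.linalg.lstsq(A,P[:,2],rcond=None)[0])
print(cv2.minAreaRect((P[:,:2]*1000).astype(np.float32)))
for u,v in [(254,222),(394,236)]: print(((atz(d,u,v,s["eef_pos"][2]-.024,s)-s["eef_pos"])@M).round(4), Q[v+3,u+6].round(4))
E
python3 bar.py
```

```text
38 [-0.01153447 -0.05914263 -0.01293135] [0.00953387 0.05151695 0.02298238]
plane [-1.29787318 -0.15354747  0.02152225]
((3.0056238174438477, -3.3891868591308594), (17.77789878845215, 110.98629760742188), 7.325560092926025)
[ 0.004  -0.0491  0.024 ] [ 0.0017 -0.045   0.0241]
[-0.0066  0.0499  0.024 ] [-0.0091  0.0544  0.0242]
```

The jar with lugs is centred at about (328,107), and the gauge is level in the grip. Now to move over the mouth and start down.

arm_command --plan '[[0,[0.8,0.03,0],0],[0,[0.9,0.03,0],0],[0,[0.9,0.03,0],0],[0,[0.85,0.03,0],0],[0,[0,0,0],0],[0,[0,0,0.5],0],[0,[0,0,0.5],0],[0,[0,0,0.5],0],[0,[0,0,0.4],0],[0,[0,0,0],0],[0,[0,0,0],0]]'

```text
time_s: 10.9
eef_pos: [0.5049, -0.2784, 0.1949]
eef_rot: [0.987, 0.163, -0.0, -0.0]
wrist_force: [-0.8, 0.1, -4.3]
opening: 0.0214
finger_force: 30.0
```

```bash
python3 jar.py w3.png; python3 - <<'E'
from h import *
d=cams.get_image("side"); W=cloud(d); 
save("s3.png",cv2.resize(d["img"][80:220,260:420],None,fx=4,fy=4)); 
E
```

```text
[ 0.50492804 -0.27844615  0.19492711] [-0.76237987  0.05720327 -4.32569157] 0.02140338790504724 29.9993035197258
jar_mouth 0.7 335 177 [ 0.5151 -0.2891  0.018 ]
jar_mouth 0.69 174 63 [ 0.5785 -0.0844  0.0274]
beaker_a 0.81 48 95 [ 0.5162 -0.0173  0.0924]
gauge_knob 0.61 323 227 [ 0.5103 -0.276   0.1857]
gauge_knob 0.42 327 256 [ 0.5117 -0.2779  0.2282]
bar 0.92 324 228 [ 0.5102 -0.2767  0.1867]
jar 1247 [ 0.50353308 -0.2782471 ] [ 0.52629618 -0.27292928  0.11620285] 0.002887312242690123
[  0   2 233 286 331 273 121   1]
tool shift [-0.05016277 -0.02527591  1.91708995]
```

View pics/w3.png

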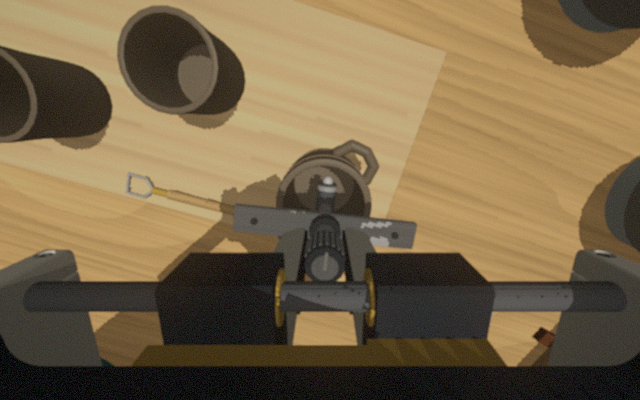

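The gauge is centred over the mouth, with the front plunger at (328,185) clear of the wall. Lowering on.

arm_command --plan '[[0,[0,0,0.4],0],[0,[0,0,0.4],0],[0,[0,0,0.4],0],[0,[0,0,0.3],0],[0,[0,0,0.2],0],[0,[0,0,0.1],0],[0,[0,0,0.04],0],[0,[0,0,0],0],[0,[0,0,0],0]]'

```text
time_s: 12.1
eef_pos: [0.5052, -0.2784, 0.1493]
eef_rot: [0.987, 0.163, 0.0, 0.0]
wrist_force: [1.2, -0.2, -3.6]
opening: 0.0215
finger_force: 30.0
```

arm_command --plan '[[0,[0,0,0.05],0],[0,[0,0,0.05],0],[0,[0,0,0],0]]'

```text
time_s: 12.4
eef_pos: [0.5052, -0.2785, 0.1469]
eef_rot: [0.987, 0.163, 0.0, 0.0]
wrist_force: [-0.4, -0.0, 2.0]
opening: 0.0213
finger_force: 30.0
```

arm_command --plan '[[0,[0,0,0.02],0],[0,[0,0,0],0],[0,[0,0,0],0]]'

```text
time_s: 12.7
eef_pos: [0.5053, -0.2785, 0.1468]
eef_rot: [0.987, 0.163, 0.0, 0.0]
wrist_force: [-1.1, 1.4, 5.3]
opening: 0.0212
finger_force: 30.0
```

arm_command --plan '[[0,[0,0,0.015],0],[0,[0,0,0],0],[0,[0,0,0],-0.06],[0,[0,0,0],-0.06],[0,[0,0,0],-0.06],[0,[0,0,0],-0.06],[0,[0,0,0],-0.06],[0,[0,0,0],-0.06],[0,[0,0,0],-0.06],[0,[0,0,0],-0.06],[0,[0,0,0],0],[0,[0,0,0],0]]'

```text
time_s: 13.9
eef_pos: [0.5053, -0.2784, 0.1468]
eef_rot: [0.857, 0.515, 0.0, 0.0]
wrist_force: [-3.7, 4.1, 8.5]
opening: 0.0215
finger_force: 30.0
```

```bash
python3 - <<'E'
from h import *
s=r.read_state(); d=cams.get_image("wrist"); print(s["wrist_force"],s["wrist_torque"],s["eef_pos"]); save("w4.png",d["img"])
E
```

```text
[-3.6760709   4.09132225  8.53663505] [0.45547178 0.61439069 0.05297231] [ 0.50530607 -0.2783753   0.14678297]
```

View pics/w4.png

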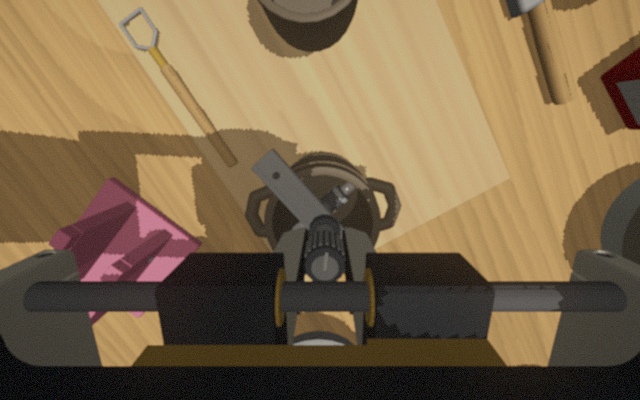

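The bar stayed put (now about 45° to the gripper), so only the knob turned. The plunger tip near (350,187) has sprung out to the wall. Tightening now.

arm_command --plan '[[0,[0,0,0],0],[0,[0,0,0],0.06],[0,[0,0,0],0.06],[0,[0,0,0],0.06],[0,[0,0,0],0.06],[0,[0,0,0],0.06],[0,[0,0,0],0.06],[0,[0,0,0],0.06],[0,[0,0,0],0.06],[0,[0,0,0],0.03],[0,[0,0,0],0],[0,[0,0,0],0]]'

```text
time_s: 15.15
eef_pos: [0.5055, -0.2786, 0.1468]
eef_rot: [0.99, 0.139, 0.001, 0.001]
wrist_force: [-1.3, 1.9, 7.9]
opening: 0.0214
finger_force: 30.0
```

```bash
python3 - <<'E'
from h import *
s=r.read_state(); d=cams.get_image("wrist"); print(s["time_s"],s["wrist_force"],s["wrist_torque"],s["eef_pos"],s["eef_rot"]); save("w5.png",cv2.resize(d["img"][120:300,200:450],None,fx=3,fy=3))
E
python3 bar.py
```

```text
15.15 [-1.3035303   1.90419468  7.88978752] [0.21006085 0.24013444 0.11754602] [ 0.50550113 -0.27856374  0.14683747] [9.90231938e-01 1.39426879e-01 7.26301677e-04 5.72316453e-04]
36 [-0.01227797 -0.05391438  0.02197244] [0.01031398 0.06404277 0.02297266]
plane [-0.0036368   0.00148772  0.02261499]
((-1.6274051666259766, 4.637119293212891), (16.39882469177246, 118.3831787109375), 3.6405909061431885)
[ 0.004  -0.049   0.0239] [ 0.0016 -0.0451  0.0246]
[-0.0067  0.05    0.0241] [-0.0091  0.0545  0.0244]
```

View pics/w5.png

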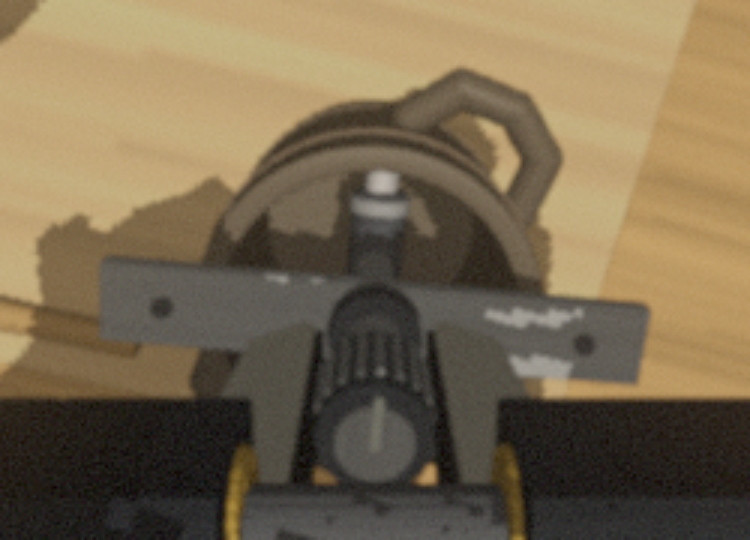

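The image shows the bar back square to the gripper, and the torque reading shows the knob at its stop. I'll lift slowly and watch the force.

arm_command --plan '[[0,[0,0,-0.05],0],[0,[0,0,-0.05],0],[0,[0,0,-0.1],0],[0,[0,0,-0.1],0],[0,[0,0,0],0]]'

```text
time_s: 15.75
eef_pos: [0.5051, -0.2784, 0.1533]
eef_rot: [0.99, 0.139, 0.0, 0.0]
wrist_force: [-0.6, 0.1, -3.7]
opening: 0.0213
finger_force: 30.0
```

arm_command --plan '[[0,[0,0,-0.4],0],[0,[0,0,-0.6],0],[0,[0,0,-0.8],0],[0,[0,0,-0.9],0],[0,[0,0,-0.7],0],[0,[0,0,-0.3],-0.03],[0,[0.15,-0.5,0],0],[0,[0.33,-0.98,0],0],[0,[0.33,-0.98,0],0],[0,[0.33,-0.98,0],0],[0,[0.33,-0.98,0],0],[0,[0.33,-0.98,0],0]]'

```text
time_s: 16.95
eef_pos: [0.504, -0.1344, 0.2456]
eef_rot: [0.987, 0.162, -0.0, -0.0]
wrist_force: [0.9, 0.7, -3.5]
opening: 0.0216
finger_force: 30.0
```

arm_command --plan '[[0,[0.33,-0.98,0],0],[0,[0.33,-0.98,0],0],[0,[0.33,-0.98,0],0],[0,[0.33,-0.98,0],0],[0,[0.33,-0.98,0],0],[0,[0.33,-0.98,0],0],[0,[0.33,-0.98,0],0],[0,[0.33,-0.98,0],0],[0,[0.33,-0.98,0],0],[0,[0.33,-0.98,0],0],[0,[0.33,-0.98,0],0],[0,[0,0,0],0]]'

```text
time_s: 18.15
eef_pos: [0.503, 0.151, 0.2454]
eef_rot: [0.987, 0.163, -0.0, -0.0]
wrist_force: [0.0, -0.8, -4.9]
opening: 0.0214
finger_force: 30.0
```

arm_command --plan '[[0,[0.33,-0.98,0],0],[0,[0.33,-0.98,0],0],[0,[0,0,0],0],[0,[0,0,0],0],[0,[0,0,0],0]]'

```text
time_s: 18.65
eef_pos: [0.5036, 0.1994, 0.2456]
eef_rot: [0.987, 0.162, -0.0, 0.0]
wrist_force: [0.6, -0.3, -4.3]
opening: 0.0211
finger_force: 30.0
```

```bash
python3 - <<'E'
from h import *
s=r.read_state(); d=cams.get_image("wrist"); M=R.from_quat(s["eef_rot"]).as_matrix(); yaw=np.arctan2(M[1,0],M[0,0])
print(s["time_s"],s["eef_pos"],yaw,s["wrist_force"]); save("w6.png",d["img"])
print("tool shift",M.T@(np.r_[.5041,.2425,.1155]-s["eef_pos"])/.025)
d=cams.get_image("top"); W=cloud(d); P=W[(np.hypot(W[...,0]-.5035,W[...,1]+.279)<.065)&(abs(W[...,2]-.118)<.007)]; print("jar top cam mean",P.mean(0))
E
```

```text
18.65 [0.50355257 0.19937598 0.24555888] 0.3260679417583813 [ 0.56202774 -0.29913914 -4.25043287]
tool shift [ 0.57383561 -1.62842572  5.20186607]
jar top cam mean [ 0.50106445 -0.28033255  0.11757553]
```

View pics/w6.png

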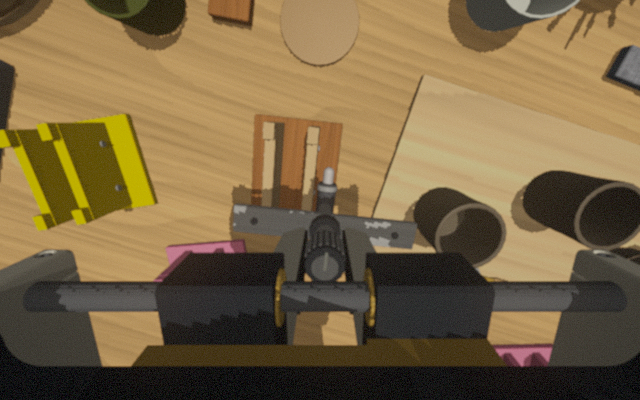

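The jar hasn't moved and the gauge is held with its plunger extended (tip at (328,172)). The rest is straight ahead, so I'll lower the gauge back into it.

arm_command --plan '[[0,[0.29,-0.81,0],0],[0,[0.28,-0.82,0],0],[0,[0,0,0],0],[0,[0,0,0.6],0],[0,[0,0,0.8],0],[0,[0,0,0.8],0],[0,[0,0,0.8],0],[0,[0,0,0.8],0],[0,[0,0,0.7],0],[0,[0,0,0.4],0],[0,[0,0,0.15],0],[0,[0,0,0],0]]'

```text
time_s: 19.95
eef_pos: [0.5041, 0.243, 0.1192]
eef_rot: [0.987, 0.163, -0.0, 0.0]
wrist_force: [0.1, 0.0, -3.9]
opening: 0.0217
finger_force: 30.0
```

arm_command --plan '[[0,[0,0,0.08],0],[0,[0,0,0.06],0],[0,[0,0,0],0],[0,[0,0,0],0]]'

```text
time_s: 20.35
eef_pos: [0.5042, 0.2433, 0.1161]
eef_rot: [0.987, 0.163, 0.0, -0.0]
wrist_force: [-0.4, -0.4, -4.4]
opening: 0.0215
finger_force: 30.0
```

arm_command --plan '[[0,[0,0,0.04],0],[0,[0,0,0.03],0],[0,[0,0,0],0],[0,[0,0,0],0]]'

```text
time_s: 20.75
eef_pos: [0.5044, 0.2433, 0.1149]
eef_rot: [0.987, 0.163, 0.001, -0.0]
wrist_force: [-1.7, -1.0, 6.4]
opening: 0.0216
finger_force: 30.0
```

Seated. Now to release slowly and retreat.

arm_command --plan '[[0.35,[0,0,0],0],[0.6,[0,0,0],0],[0.8,[0,0,0],0],[1,[0,0,0],0],[1,[0,0,0],0],[1,[0,0,0],0],[1,[0,0,0],0],[1,[0,0,0],0]]'

```text
time_s: 21.55
eef_pos: [0.5041, 0.2432, 0.114]
eef_rot: [0.987, 0.163, 0.0, -0.0]
wrist_force: [0.4, -0.3, 0.2]
opening: 0.081
finger_force: 0.0
```

arm_command --plan '[[1,[0,0,-0.5],0],[1,[0,0,-1],0],[1,[0,0,-1],0],[1,[0,0,-1],0],[1,[0,0,-1],0],[1,[-1,0,-0.5],0],[1,[-1,0,0],0],[1,[-0.5,0,0],0],[1,[0,0,0],0],[1,[0,0,0],0]]'

```text
time_s: 22.55
eef_pos: [0.4453, 0.2233, 0.2392]
eef_rot: [0.987, 0.163, 0.0, -0.0]
wrist_force: [0.4, 0.3, -0.4]
opening: 0.0929
finger_force: 0.0
```

```bash
python3 - <<'E'
from h import *
s=r.read_state(); d=cams.get_image("wrist"); W=cloud(d,s); print(s["time_s"],s["opening"],s["wrist_force"],s["eef_pos"])
save("w7.png",cv2.resize(d["img"][80:280,180:440],None,fx=3,fy=3))
m=(np.hypot(W[...,0]-.504,W[...,1]-.242)<.08); P=W[m&(W[...,2]>.14)&(W[...,2]<.155)]; print(P.mean(0))
B=W[m&(W[...,2]>.087)&(W[...,2]<.095)]; print(len(B),cv2.minAreaRect((B[:,:2]*1000).astype(np.float32)),B[:,2].mean())
E
```

```text
22.55 0.09286221183762954 [ 0.42716454  0.30515533 -0.35931163] [0.4452572  0.22325868 0.2392233 ]
[0.50408559 0.24265539 0.14630624]
2014 ((502.17791748046875, 240.22694396972656), (121.63269805908203, 110.17020416259766), 52.75251007080078) 0.09031432942096518
```

View pics/w7.png

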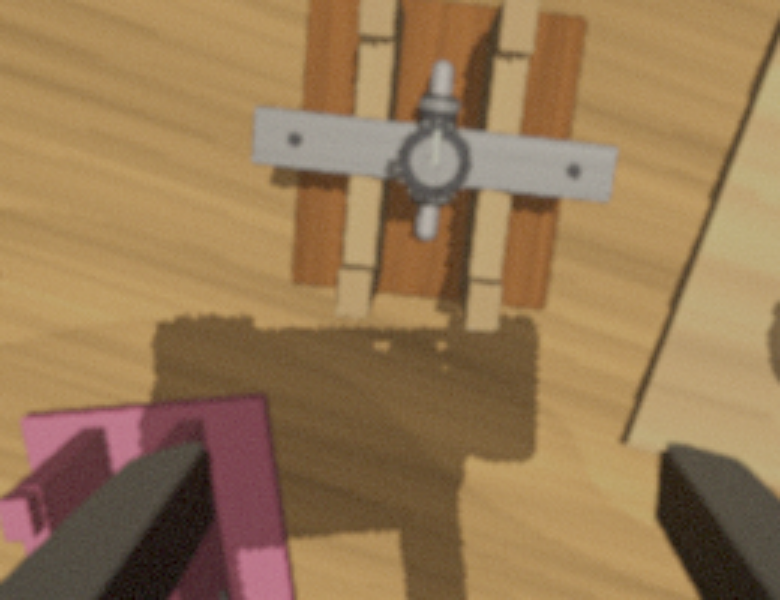

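The gauge hangs level across both boards, with tips at crop (442,62) and (427,238). Scaled for depth, they are about 73 mm apart. Handing in.

```bash
python3 -c "
from rig import r
print(r.job_done())"
```

```text
the job is handed in; nothing more can be done
None
```

The job is handed in at about 23 s: the gauge is back in its wooden rest, locked at about 73 mm by my camera estimate, and the jar stands where it was; the hand-in call returned no verdict.

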